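Close the parts chest: break the folding lid stay, then lower the lid

TASK

One of the two plywood parts chests on the bench stands open, its lid locked upright by a folding steel stay. Press down on the stay's thumb tab to break the stay at its knee, then lower the lid until the chest is fully shut, without slamming it.

Things in the scene. Friction and masses are not known exactly. Their poses are not given: they have to be found in the camera images.
- chest: The open plywood chest, fixed to the bench (a smaller one, shut, is a bystander): 200 (its x) x 180 (y) x 115 mm high without lid. Origin: centre of its underside, z up. Hinge line along x at y = +90, z = 115 mm; front wall at y = -90. The folding steel stay is outside the +x end wall.
- stay_tab (a point): Centre of the top face of the stay's thumb tab, a level steel plate 30 (chest x) x 40 (chest y) x 6 mm beside the knee; at the start at chest x 128, y 14, z 179 mm, axes as the chest's. It swings about the stay's lower pivot (chest y -70, z 103): on average 7 mm toward +y per 10 mm down. A few newtons straight down for 25 to 35 mm break the stay, and it stays bent.
- knee (a joint): Bend of the stay at its knee, rad: 0 at the start, on its stop and locked slightly past straight (pushing the lid then does nothing); 0.12 is dead straight; beyond 0.35 it is broken and folds on as the lid comes down.
- lid (a joint): Lid angle, rad: 0 upright at the start, grows as it is lowered to the front (chest -y), 1.571 shut. Plain board, 200 mm along the hinge, 180 from hinge to free edge, 9 thick, inner face on the hinge line, no handle. Top edge 295 mm above the bench upright; upper face at 124 shut. The stiff hinge keeps it where it is left; once unlocked, about 3 N on the outer face near the free edge moves it.

How it is judged (in metres and radians):
On the way:
1. the stay is broken at its knee (bent by more than 0.35 rad) (value of joint knee above 0.35 rad), for 0.1 s.
At the end, for the whole second after the job is handed in: The lid of the open chest is shut: within 0.10 rad (6 degrees) of lying flat on the rim, and at rest (value of joint lid above 1.47 rad and velocity of joint lid between -0.1 and 0.1 rad/s); the robot touches nothing.
It fails at once if the lid is slammed (swings shut faster than 3 rad/s) (velocity of joint lid above 3 rad/s).
It also fails if it takes over 42 s, if anything falls off the work surface, if the arm or the gripper's body presses on something with over 40 N, if the wrist force passes 120 N, or if a joint passes its speed limit or range.

ROBOT

A 6-joint arm with a two-finger parallel gripper is mounted at the origin on the work surface. World frame = base frame: x ahead of the robot, y to its left, z up, the work surface at z = 0. Lengths are in mm, angles in rad, forces in N, time in s.
With the tool pointing down it reaches from about 425 to 950 mm from the base axis. Payload 14.7 kg.
Tool frame: the origin (TCP) lies at the very end of the fingers, on their centre line; the grasp point (between the pads) lies 19 mm behind it; z points along the fingers, y is the line along which they close (so a half turn about z gives the same grasp; the last joint's range is limited). The gripper opens to 85 mm and grips with 20 to 120 N. Pads are 22 mm wide; open, the fingers measure 114 mm over their backs; the gripper's body (76 mm by 85 mm) begins 54 mm behind the grasp point. The pads swing forward as they close: fully open they stand 13 mm farther back than shut.
Start: joints at [1.128, 0.48, 1.596, -0, 1.065, -0.047], TCP at [250.581, 599.751, 231.297] pointing down, gripper open.
Joint ranges: [-2.75, 2.75], [-0.82, 2.05], [0.23, 2.67], [-1.56, 4.7], [0.09, 2.69], [-2.92, 2.92]. Speed limits (rad/s): [1.89, 1.89, 2.39, 3.01, 3.01, 3.01].

INTERFACE

Orientations are given as [roll, pitch, yaw] about the fixed x, y, z axes, in that order (R = Rz(yaw) Ry(pitch) Rx(roll)).
In Python, from station import * gives the robot as it stands.
- The arm moves only by the tool send_rows, never from a script. Its argument "moves" is a list of rows, each a list of 7 numbers: the turn, a rotation vector about the tool's x, y, z in degrees, then the shift along the tool's x, y, z in mm, then the gripper command: -1 is shut, 1 is fully open, values between are in proportion. In form: [[ax, ay, az, dx, dy, dz, grip], ...]. A call has 1 to 8 rows; each row is the pose to reach, as a shift and turn from the pose commanded when the call began, along the tool's axes at that moment; what a row does not reach only later rows make up. A row lasts 1/12 s, in which the tool goes at most 41.7 mm and 7.16 degrees, less where a joint would pass 70% of its speed; a pose out of reach is approached as far as the arm can. A call with a gripper value outside its range is refused whole. The fingers move at their own pace and stop on an object; "squeeze" is the grip in N (left out, the last holds). Time passes only in rows, so rows that repeat a pose let the fingers close. It gives the time, the measured TCP pose, the force, the opening and the grip force at its end, in the units of the state.
- get_obs(): the state, without advancing time (a new reading comes with each control period).
- get_image(name): name is "scene" or "top"; returns a dict with "pixels" (480x640x3 uint8, red, green, blue), "mtx" (3x3 intrinsics, pixels), "eye" and "orientation" of the camera in the world. Camera axes: x right, y down, z forward; pixel columns grow to the right and rows downward; lengths in mm; the calibration is good to about 2 mm. A picture is of the moment at which its call begins. There is no depth.
- close_job(): hands the job in; it is judged then, once.
The state is a dict: "time": time; "q": joint angles; "qd": joint speeds; "joint_torque": joint torques, N m; "ee_pos": TCP position; "eef_rot": TCP orientation; "force": force on the tool from outside, world axes, zero at the start; "torque": the same for the moment, N m; "grip_width": finger opening in mm; "grip_force": force on a finger pad.
Only numpy, scipy, OpenCV 4.12 (cv2) and the standard library are available. Lean on these libraries where they do the work, as an engineer would, in place of code of your own. Each camera call takes 0.05 s, during which the arm holds its last target. There are 200 camera calls.

## Working session

There is one attempt and no reset: what is moved stays moved. The work goes in short steps, Python scripts to look and compute and a tool call to move; the robot and the scene stay as the last step left them, time stands still between calls to the robot, and variables do not carry over. Pictures are saved under pics/ and viewed, at most 10 in all, crops included, and the job is handed in when it is done.

Besides the shell and the picture viewer there is one more tool, called as name(argument=value, ...) on one line, values as JSON. send_rows: Moves the arm, as the interface text tells. Its arguments: {"type":"object","properties":{"moves":{"type":"array"},"squeeze":{"type":"number"}},"required":["moves"]}

```bash
mkdir -p pics; python3 - <<'E'
from station import *
import cv2
for n in("scene","top"):
    d=get_image(n); cv2.imwrite(f"pics/{n}0.png",d["pixels"][:,:,::-1]); print(n,d["mtx"],d["eye"],d["orientation"])
print(get_obs())
E
```

```text
scene [[501.92487582   0.         320.20809167]
 [  0.         501.92487582 234.98066388]
 [  0.           0.           1.        ]] [1065.42749571 -104.19440544  594.95975687] [-2.2754845   0.00937403  1.28965883]
top [[619.8368553    0.         320.62067625]
 [  0.         619.8368553  238.51239953]
 [  0.           0.           1.        ]] [ 346.6929623    47.42526066 1203.36514658] [-2.95781818  0.00313563 -1.55924797]
{'time': 0.1, 'q': array([ 1.12839682e+00,  4.80793372e-01,  1.59681830e+00, -6.17095100e-06,
        1.06510285e+00, -4.66026420e-02]), 'qd': array([-0.00049167,  0.00039485, -0.00136913,  0.000807  , -0.00187971,
        0.00050698]), 'joint_torque': array([ 1.92274965e-03, -9.52268744e+01, -4.31051588e+01, -1.37432489e-04,
        5.19213936e-03, -4.92662764e-05]), 'ee_pos': array([250.4256199 , 599.41340999, 230.71806095]), 'eef_rot': array([-3.14047175e+00, -4.68739253e-05,  2.74579876e+00]), 'force': array([ 0.1381205 , -0.09887918, -0.04562617]), 'torque': array([ 0.05235808, -0.03899364,  0.01636932]), 'grip_force': 0.0, 'grip_width': 85.35114986847717}
```

View pics/scene0.png

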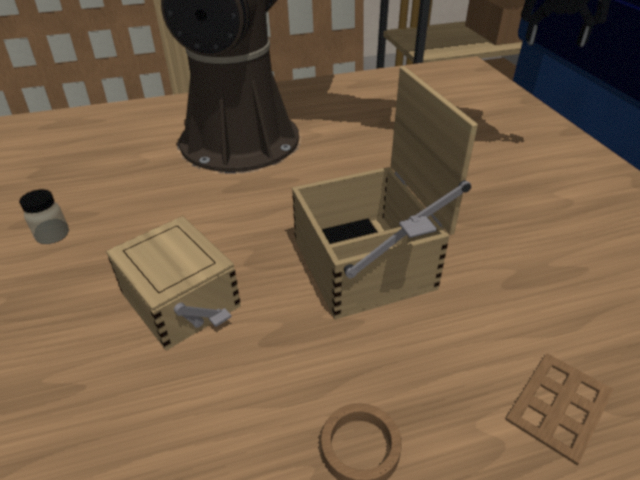

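View pics/top0.png

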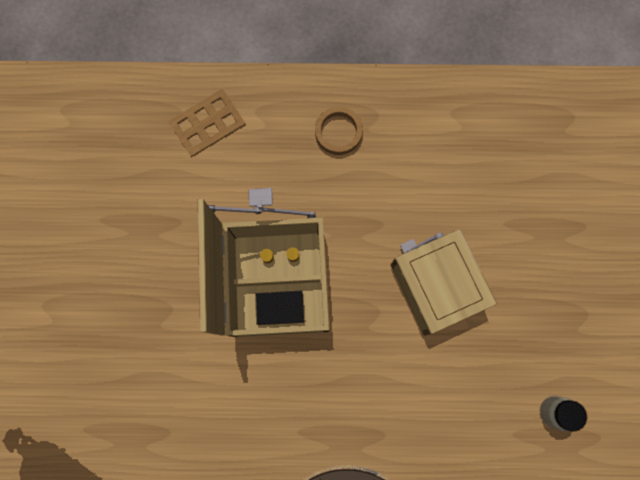

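The scene view shows the open chest at about (370,240), with the tab at (418,228). In the top view the tab is at (260,197) and the chest's rim runs (228..328, 220..333). Chest +y points to image left, which is world +y. I'll enlarge both for corners.

```bash
python3 - <<'E'
import cv2
a=cv2.imread("pics/scene0.png")[60:320,280:490]; cv2.imwrite("pics/sc.png",cv2.resize(a,None,fx=2.3,fy=2.3,interpolation=2))
a=cv2.imread("pics/top0.png")[180:350,180:350]; cv2.imwrite("pics/tc.png",cv2.resize(a,None,fx=3.5,fy=3.5,interpolation=2))
E
```

```text
(no output)
```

View pics/sc.png

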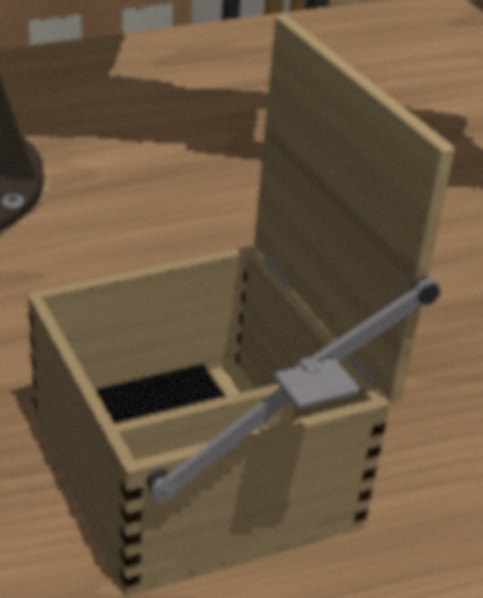

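View pics/tc.png

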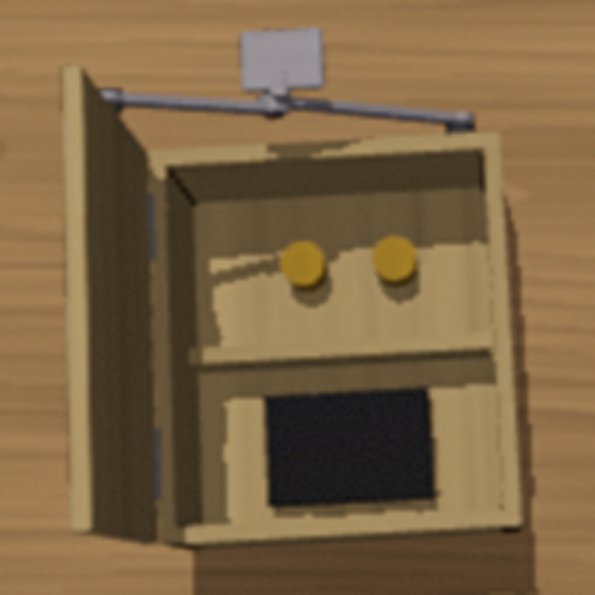

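Crops show clear corners. In the scene crop, the front +x rim corner is at (128,468), its foot at (128,590), and the lid top near corner at (452,151). In the top crop, the front rim corners are at (497,134) and (520,526), and the tab is centred at (283,58). Next I'll fit the pose.

```bash
cat > h.py <<'E'
from station import *
import numpy as np
from scipy.spatial.transform import Rotation as R
from scipy.optimize import least_squares
def T(p): # tool-frame -> shift from commanded/measured pose to world point
    o=get_obs(); return R.from_euler('xyz',o['eef_rot']).inv().apply(np.array(p)-o['ee_pos'])
E
python3 - <<'E'
from h import *
S=[((100,-90,115),(128,468)),((100,-90,0),(128,590)),((-100,-90,115),(33,298)),((100,90,0),(362,522)),((100,99,295),(452,151)),((-100,90,295),(278,20)),((128,14,179),(318,383))]
P=[((100,-90,115),(497,134)),((-100,-90,115),(520,526)),((100,99,295),(64,67)),((-100,99,295),(73,531)),((100,90,295),(79,67)),((-100,90,295),(90,530)),((128,14,179),(283,58))]
cam={n:get_image(n) for n in("scene","top")}
def proj(n,w):
    c=cam[n]; v=R.from_euler('xyz',c['orientation']).inv().apply(w-c['eye'])@np.array(c['mtx']).T
    return v[:,:2]/v[:,2:]
def res(x):
    r=[]
    for n,L,f,o in(("scene",S,2.3,(280,60)),("top",P,3.5,(180,180))):
        w=R.from_euler('z',x[2]).apply(np.array([l[0] for l in L],float))+[x[0],x[1],0]
        r.append(proj(n,w)-(np.array([l[1] for l in L])/f+o))
    return np.vstack(r).ravel()
s=least_squares(res,[380,130,0],x_scale=[10,10,.1])
print(s.x); print(s.fun.reshape(-1,2).round(1))
Rz=R.from_euler('z',s.x[2])
for p in[(128,14,179),(0,90,115),(0,-90,115),(0,99,295)]: print(p,Rz.apply(p)+[s.x[0],s.x[1],0])
E
```

```text
[4.82059948e+02 1.34042354e+02 6.35697425e-02]
[[-0.5  0.7]
 [-1.3  2.1]
 [-2.3 -3.3]
 [ 0.8  1.9]
 [ 1.9 -2.8]
 [-1.5 -3.4]
 [-0.9 -2.9]
 [ 0.3 -0.9]
 [-0.2 -0.7]
 [-1.  -1.1]
 [-1.4  0. ]
 [ 0.6 -1.4]
 [-0.1 -0. ]
 [-0.4 -0.2]]
(128, 14, 179) [608.91202702 156.14552368 179.        ]
(0, 90, 115) [476.342524   223.86056535 115.        ]
(0, -90, 115) [487.77737243  44.22414298 115.        ]
(0, 99, 295) [475.77078158 232.84238647 295.        ]
```

send_rows(moves=[[0,0,0,0,0,-41,-1],[0,0,-6,0,0,-82,-1],[0,0,-12,0,0,-120,-1],[0,0,-18,-36,-20,-120,-1],[0,0,-24,-72,-40,-120,-1],[0,0,-26.3,-108,-60,-120,-1],[0,0,-26.3,-144,-79,-120,-1],[0,0,-26.3,-180,-98,-120,-1]])

```text
time: 0.87
ee_pos: [379.5, 438.3, 351.4]
eef_rot: [-3.142, 0.0, -3.077]
force: [1.0, -0.6, 0.5]
grip_width: -0.1
grip_force: 0.0
```

```bash
python3 - <<'E'
from h import *
o=get_obs();print(o['time'],o['ee_pos'],o['eef_rot'],T([611.3,150.3,351]),o['grip_width'])
E
```

```text
0.8667 [379.51880063 438.27456538 351.35023864] [-3.14158724e+00  7.30095067e-05 -3.07747205e+00] [-212.85240521 -302.234538      0.36741487] -0.06921581982865084
```

send_rows(moves=[[0,0,0,-24,-34,0,-1],[0,0,0,-48,-68,0,-1],[0,0,0,-72,-102,0,-1],[0,0,0,-95,-136,0,-1],[0,0,0,-119,-169,0,-1],[0,0,0,-143,-203,0,-1],[0,0,0,-167,-237,0,-1],[0,0,0,-190,-270,0,-1]])

```text
time: 1.53
ee_pos: [586.6, 180.4, 351.3]
eef_rot: [3.142, 0.0, -3.079]
force: [-0.6, 0.2, 0.0]
grip_width: -0.1
grip_force: 0.0
```

send_rows(moves=[[0,0,0,-23,-34,0,-1],[0,0,0,-23,-34,35,-1],[0,0,0,-23,-34,70,-1],[0,0,0,-23,-34,105,-1],[0,0,0,-23,-34,130,-1],[0,0,0,-23,-34,142,-1],[0,0,0,-23,-34,150,-1],[0,0,0,-23,-34,150,-1]])

```text
time: 2.2
ee_pos: [610.4, 150.0, 200.5]
eef_rot: [-3.141, -0.001, -3.078]
force: [-0.2, 0.2, -0.0]
grip_width: -0.0
grip_force: 0.0
```

```bash
python3 - <<'E'
from h import *
import cv2
o=get_obs();print(o['time'],o['ee_pos'],o['eef_rot'],o['force'])
a=[]
for n,x,y in(("scene",280,60),("top",180,130)):
    d=get_image(n)["pixels"][y:y+240,x:x+210,::-1]; a.append(cv2.resize(d,None,fx=1.9,fy=1.9))
cv2.imwrite("pics/p1.png",np.hstack(a))
E
```

```text
2.2 [610.36866714 149.99509918 200.47289015] [-3.14140872e+00 -1.37948899e-03 -3.07828248e+00] [-0.21525851  0.20346328 -0.04946417]
```

View pics/p1.png

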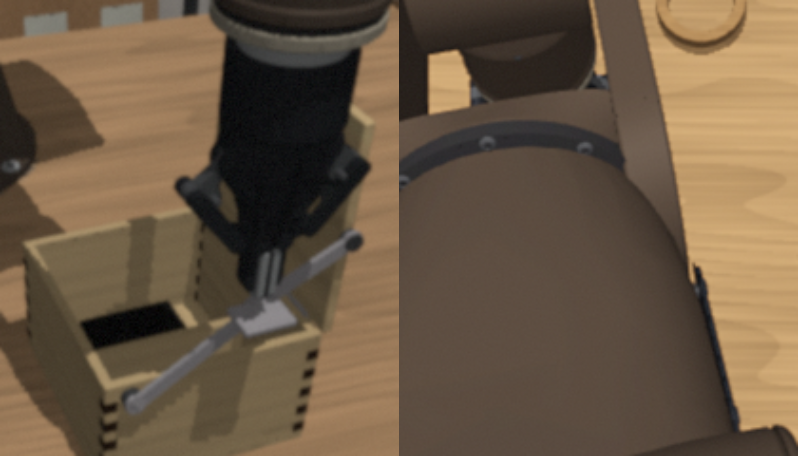

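The left half shows closed fingertips just above the tab, tip (262,298) and tab centre (265,318). The top view is blocked by the arm. Pressing now.

send_rows(moves=[[0,0,0,0,0,10,-1],[0,0,0,0,0,19,-1],[0,0,0,0,2,25,-1],[0,0,0,0,5,31,-1],[0,0,0,0,8,37,-1],[0,0,0,0,11,43,-1],[0,0,0,0,14,49,-1],[0,0,0,0,16,54,-1]])

```text
time: 2.97
ee_pos: [609.9, 169.6, 148.3]
eef_rot: [3.137, 0.002, -3.079]
force: [-9.7, 28.3, 22.1]
grip_width: 0.2
grip_force: 15.7
```

send_rows(moves=[[0,0,0,0,0,0,-1],[0,0,0,0,1,3,-1],[0,0,0,0,1,3,-1]])

```text
time: 3.22
ee_pos: [610.6, 170.0, 146.6]
eef_rot: [3.138, 0.003, -3.079]
force: [-1.5, 20.9, 33.0]
grip_width: -0.4
grip_force: 22.5
```

```bash
python3 - <<'E'
from h import *
import cv2
o=get_obs();print(o['time'],o['ee_pos'],o['eef_rot'],o['force'])
d=get_image("scene")["pixels"][60:300,280:490,::-1]; cv2.imwrite("pics/p2.png",cv2.resize(d,None,fx=2,fy=2))
E
```

```text
3.2167 [610.63647774 170.02700812 146.61981848] [ 3.13781827  0.00338552 -3.07907371] [-1.48294677 20.87366578 33.0274686 ]
```

View pics/p2.png

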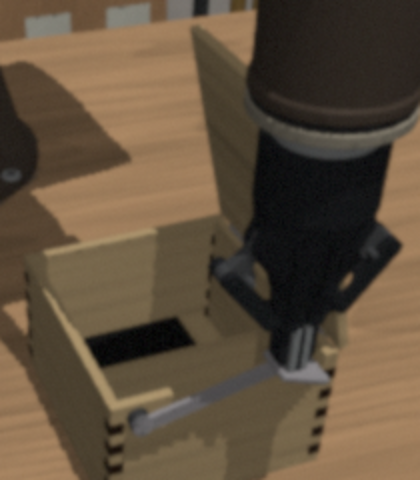

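Lower bar has dropped and the tab at (305,375) is low, so the stay is bent. Lifting and checking.

send_rows(moves=[[0,0,0,0,0,-20,-1],[0,0,0,0,0,-60,-1],[0,0,0,0,0,-100,-1],[0,0,0,0,0,-140,-1],[0,0,0,0,0,-180,-1],[0,0,0,0,0,-210,-1],[0,0,0,25,30,-210,-1],[0,0,0,50,60,-210,-1]])

```text
time: 3.93
ee_pos: [556.9, 223.6, 356.0]
eef_rot: [3.141, 0.004, -3.081]
force: [-0.6, 1.5, 0.3]
grip_width: 0.2
grip_force: 0.0
```

send_rows(moves=[[0,0,0,25,30,0,-1],[0,0,0,50,62,0,-1],[0,0,0,50,62,0,-1]])

```text
time: 4.18
ee_pos: [497.7, 286.7, 354.3]
eef_rot: [3.14, -0.001, -3.075]
force: [0.7, -0.3, -0.7]
grip_width: -0.1
grip_force: 0.0
```

```bash
python3 - <<'E'
from h import *
import cv2
o=get_obs();print(o['time'],o['ee_pos'],T([502.8,280.6,265]),o['force'])
d=get_image("scene")["pixels"][20:300,260:510,::-1]; cv2.imwrite("pics/p3.png",cv2.resize(d,None,fx=2,fy=2))
E
```

```text
4.1833 [497.68016883 286.6840134  354.30152504] [-4.83220589 -6.56202276 89.28370461] [ 0.72135465 -0.25788021 -0.69450856]
```

View pics/p3.png

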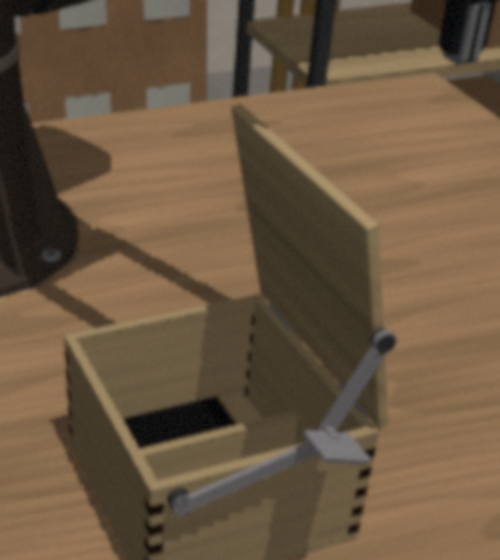

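The stay is folded at the knee (tab at (335,440)), and the lid is already slightly forward. Descending behind the lid and working out the arc.

send_rows(moves=[[0,0,0,0,-6,40,-1],[0,0,0,0,-6,80,-1],[0,0,0,0,-6,94,-1],[0,0,0,0,-6,94,-1]])

```text
time: 4.57
ee_pos: [500.9, 274.9, 256.3]
eef_rot: [-3.139, -0.006, -3.079]
force: [-0.5, -0.6, -0.7]
grip_width: -0.0
grip_force: 0.0
```

```bash
python3 - <<'E'
from h import *
o=get_obs();Rz=R.from_euler('z',.0636);c=Rz.inv().apply(o['ee_pos']-[482.06,134.04,0]);print(o['time'],c,o['force'])
t=np.arange(0,1.6,.05);s=np.sin(t);k=np.cos(t)
print(np.c_[t,104.5-145*s+9*k-c[1],c[2]-115-145*k-9*s].round(2))
E
```

```text
4.5667 [ 27.7829746  139.37938717 256.33755329] [-0.4713266  -0.5964056  -0.67491417]
[[ 0.0000e+00 -2.5880e+01 -3.6600e+00]
 [ 5.0000e-02 -3.3140e+01 -3.9300e+00]
 [ 1.0000e-01 -4.0400e+01 -3.8400e+00]
 [ 1.5000e-01 -4.7650e+01 -3.3800e+00]
 [ 2.0000e-01 -5.4870e+01 -2.5600e+00]
 [ 2.5000e-01 -6.2030e+01 -1.3800e+00]
 [ 3.0000e-01 -6.9130e+01  1.5000e-01]
 [ 3.5000e-01 -7.6150e+01  2.0400e+00]
 [ 4.0000e-01 -8.3060e+01  4.2800e+00]
 [ 4.5000e-01 -8.9850e+01  6.8600e+00]
 [ 5.0000e-01 -9.6500e+01  9.7700e+00]
 [ 5.5000e-01 -1.0300e+02  1.3020e+01]
 [ 6.0000e-01 -1.0932e+02  1.6580e+01]
 [ 6.5000e-01 -1.1547e+02  2.0460e+01]
 [ 7.0000e-01 -1.2141e+02  2.4640e+01]
 [ 7.5000e-01 -1.2713e+02  2.9110e+01]
 [ 8.0000e-01 -1.3263e+02  3.3860e+01]
 [ 8.5000e-01 -1.3788e+02  3.8880e+01]
 [ 9.0000e-01 -1.4287e+02  4.4150e+01]
 [ 9.5000e-01 -1.4759e+02  4.9670e+01]
 [ 1.0000e+00 -1.5203e+02  5.5420e+01]
 [ 1.0500e+00 -1.5618e+02  6.1380e+01]
 [ 1.1000e+00 -1.6002e+02  6.7550e+01]
 [ 1.1500e+00 -1.6355e+02  7.3890e+01]
 [ 1.2000e+00 -1.6676e+02  8.0410e+01]
 [ 1.2500e+00 -1.6964e+02  8.7070e+01]
 [ 1.3000e+00 -1.7219e+02  9.3880e+01]
 [ 1.3500e+00 -1.7439e+02  1.0080e+02]
 [ 1.4000e+00 -1.7624e+02  1.0782e+02]
 [ 1.4500e+00 -1.7774e+02  1.1493e+02]
 [ 1.5000e+00 -1.7888e+02  1.2210e+02]
 [ 1.5500e+00 -1.7966e+02  1.2932e+02]]
```

send_rows(moves=[[0,0,0,0,-10,0,-1],[0,0,0,0,-20,-2,-1],[0,0,0,0,-28,-3,-1],[0,0,0,0,-36,-3,-1],[0,0,0,0,-44,-3,-1],[0,0,0,0,-52,-3,-1],[0,0,0,0,-60,-2,-1],[0,0,0,0,-69,0,-1]])

```text
time: 5.23
ee_pos: [507.1, 206.9, 260.6]
eef_rot: [3.141, 0.001, -3.078]
force: [0.0, 2.5, 3.6]
grip_width: -0.3
grip_force: 1.5
```

send_rows(moves=[[0,0,0,0,-7,3,-1],[0,0,0,0,-14,6,-1],[0,0,0,0,-21,9,-1],[0,0,0,0,-27,13,-1],[0,0,0,0,-34,17,-1],[0,0,0,0,-40,20,-1],[0,0,0,0,-46,24,-1],[0,0,0,0,-52,28,-1]])

```text
time: 5.9
ee_pos: [510.1, 155.0, 231.9]
eef_rot: [-3.141, -0.0, -3.078]
force: [0.0, 1.4, 2.9]
grip_width: -0.1
grip_force: 1.1
```

send_rows(moves=[[0,0,0,0,-6,4,-1],[0,0,0,0,-11,9,-1],[0,0,0,0,-17,14,-1],[0,0,0,0,-21,20,-1],[0,0,0,0,-26,25,-1],[0,0,0,0,-31,31,-1],[0,0,0,0,-35,37,-1],[0,0,0,0,-39,43,-1]])

```text
time: 6.57
ee_pos: [512.5, 116.2, 188.6]
eef_rot: [-3.141, -0.0, -3.078]
force: [0.7, -0.1, 0.6]
grip_width: -0.2
grip_force: 0.8
```

send_rows(moves=[[0,0,0,0,-3,6,-1],[0,0,0,0,-7,13,-1],[0,0,0,0,-10,20,-1],[0,0,0,0,-12,26,-1],[0,0,0,0,-14,33,-1],[0,0,0,0,-16,40,-1],[0,0,0,0,-18,46,-1],[0,0,0,0,-18,52,-1]])

```text
time: 7.23
ee_pos: [513.6, 98.5, 136.6]
eef_rot: [-3.142, -0.0, -3.078]
force: [0.8, -1.0, 2.0]
grip_width: 0.1
grip_force: 0.4
```

```bash
python3 - <<'E'
from h import *
import cv2
o=get_obs();Rz=R.from_euler('z',.0636);c=Rz.inv().apply(o['ee_pos']-[482.06,134.04,0]);print(o['time'],c,o['force'])
d=get_image("scene")["pixels"][60:320,260:510,::-1]; cv2.imwrite("pics/p4.png",cv2.resize(d,None,fx=2,fy=2))
E
```

```text
7.2333 [ 29.25232045 -37.47737787 136.5792462 ] [ 0.75652789 -1.0098757   1.96561773]
```

View pics/p4.png

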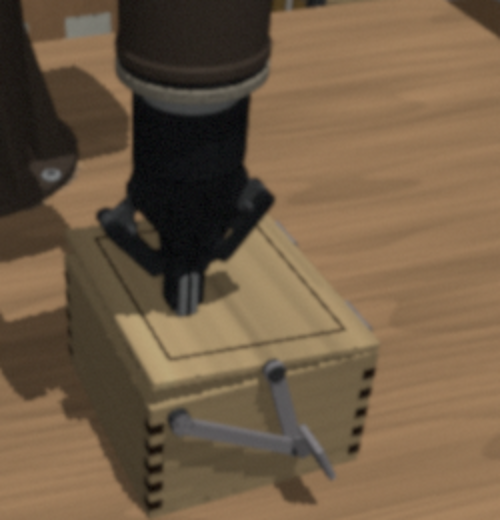

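The lid is nearly shut, with a narrow gap at the front edge near (160,390) and the tip on the lid at (185,310). Pressing the last 12 mm gently.

send_rows(moves=[[0,0,0,0,0,3,-1],[0,0,0,0,0,6,-1],[0,0,0,0,0,9,-1],[0,0,0,0,0,11,-1],[0,0,0,0,0,13,-1],[0,0,0,0,0,13,-1]])

```text
time: 7.78
ee_pos: [513.7, 98.8, 124.1]
eef_rot: [3.142, 0.0, -3.078]
force: [-0.6, -1.2, -0.8]
grip_width: 0.3
grip_force: 0.0
```

send_rows(moves=[[0,0,0,0,0,1,-1],[0,0,0,0,0,2,-1],[0,0,0,0,0,3,-1],[0,0,0,0,0,3,-1]])

```text
time: 8.12
ee_pos: [514.0, 98.9, 123.6]
eef_rot: [3.141, 0.001, -3.078]
force: [-13.0, -2.4, 48.1]
grip_width: -0.3
grip_force: 24.0
```

Firm contact at z = 124, so the lid is seated. Retreating up.

send_rows(moves=[[0,0,0,0,0,-10,-1],[0,0,0,0,0,-40,-1],[0,0,0,0,0,-80,-1],[0,0,0,0,0,-120,-1],[0,0,0,0,0,-150,-1],[0,0,0,0,0,-150,-1],[0,0,0,0,0,-150,-1]])

```text
time: 8.7
ee_pos: [514.7, 98.9, 273.2]
eef_rot: [3.141, 0.004, -3.078]
force: [-0.2, -0.2, -1.2]
grip_width: 0.1
grip_force: 0.0
```

```bash
python3 - <<'E'
from h import *
import cv2
print(get_obs()['force'])
d=get_image("scene")["pixels"][60:320,260:510,::-1]; cv2.imwrite("pics/p5.png",cv2.resize(d,None,fx=2,fy=2))
E
```

```text
[-0.17312432 -0.18671903 -1.22904536]
```

View pics/p5.png

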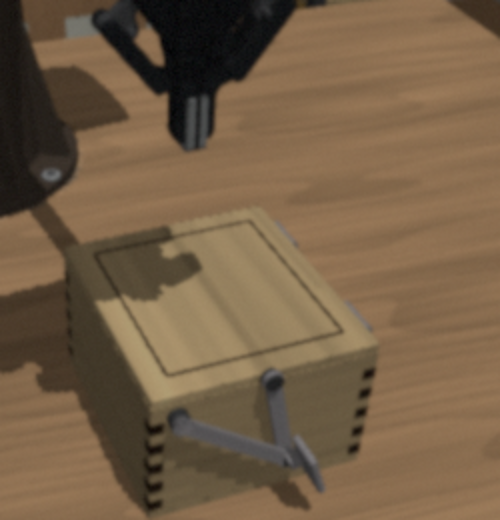

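The lid lies flush on the rim with no gap at the front corner (155,405), and the gripper is clear above it.

```bash
python3 -c "
from station import *
print(close_job())"
```

```text
the job is handed in; nothing more can be done
None
```

The stay is broken at its knee, the lid is lowered flush onto the rim without a slam, and the job was handed in at about 9 s with the arm clear; no verdict came back.

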